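# Slide the presentation box home in the engraving jig

## Task

Push the wooden box with the copper plaque down the lane between the two steel guide rails until it is fully home against the felt-faced stop at the far end. The rails are freshly lacquered, so neither the box nor the robot may touch them: the box stands crooked and off-centre, so nudge it into line before it goes in. Only push it, at an unhurried pace: do not lift, tip or flick it, and leave the cup, the pot and the hammer where they are.

Things in the scene. Friction and masses are not known exactly. Their poses are not given: they have to be found in the camera images.
- case: Closed wooden box, flat copper plaque in the lid: 116 mm long (its x), 90 wide (y), 60 high, about 0.6 kg (varies), loose on the bench. Origin: centre of its underside, z up. It starts outside the lane: centre 125 to 170 mm before the mouth, up to 30 mm off the centreline either way, turned up to 0.35 rad from the lane's direction. It slides with ordinary friction, which varies.
- jig: Engraving jig fixed to the bench, place and yaw vary: two rails and an end stop, bare bench between (no step); the lane runs roughly from the robot's right to its left. Origin: bench top, lane centreline, at the mouth (level with the rails' open ends); x points down the lane to the stop, y to the left of that, z up. Lane 200 mm long, 114 mm wide between rails: 12 mm spare each side of the box.
- stop_face (a point): Foot of the stop's felt face on the lane's centreline (jig x = 200 mm, bench height), axes as the jig's. The stop is a dark steel bar across the lane's end, 114 mm wide, 30 mm high, with a thin grey felt face towards the mouth. With the box home its centre lies 58 mm before this point, its x along the jig's x.
- rail_left: The guide rail on the jig's +y side: straight dark steel bar 200 mm long (x), 20 mm wide, 22 mm high, fixed to the jig, its inner face at jig y = +57 mm; three screw heads rise 3 mm above its top. Origin at the centre of its underside (jig x = 100 mm, y = +67 mm). Freshly lacquered: not to be touched.
- rail_right: The same rail on the jig's -y side, inner face at jig y = -57 mm. Origin at the centre of its underside (jig x = 100 mm, y = -67 mm). Not to be touched.
- cup: Bystander: open copper cup, 70 mm across its rim, 70 mm high, loose; origin at the centre of its underside. Beside the lane, on the side away from the robot; cup and pot may have changed places.
- pot: Bystander: bulbous copper pot, 84 mm across, 85 mm high, loose; origin at the centre of its underside. Beside the lane, on the side away from the robot.
- hammer: Bystander: hand hammer lying on the bench beyond the stop, across the line of the lane, about 260 mm long, handle along its x, head at the +x end; origin near the middle of its length, on the bench.
Things that resemble listed ones, but are neither listed nor needed, are in the scene too. Leave any turquoise or yellow look-alike of the case alone.

How it is judged:
By the outcome, as a careful person would: the job done as asked, in the order asked, and still so for the second after the job is handed in, with the robot touching nothing.
It also fails if it takes over 72 s, if anything falls off the work surface, if the arm or the gripper's body presses on something with over 40 N, if the wrist force passes 120 N, or if a joint passes its speed limit or range.

## Robot

A 6-joint arm with a two-finger parallel gripper is mounted at the origin on the work surface. World frame = base frame: x ahead of the robot, y to its left, z up, the work surface at z = 0. Lengths are in m, angles in rad, forces in N, time in s.
With the tool pointing down it reaches from about 0.375 to 0.9 m from the base axis. Payload 3.1 kg.
Tool frame: the origin (TCP) lies at the centre of the arm's flange, where the gripper is bolted on; the fingertips stand 173 mm ahead of it and the grasp point (between the pads) lies 155 mm ahead of it (tip_extent is the distance from the TCP to the fingertips, in m); z points along the fingers, y is the direction in which the jaws open and shut (so a half turn about z gives the same grasp; the last joint's range is limited). The gripper opens to 85 mm and grips with 20 to 120 N. Pads are 22 mm wide; open, the fingers measure 114 mm over their backs; the gripper's body (76 mm by 85 mm) begins 54 mm behind the grasp point. The pads swing forward as they close: fully open they stand 13 mm farther back than shut.
Start: joints at [-1.444, 0.527, 1.433, -0, 1.181, -0.178], TCP at [0.188, -0.596, 0.405] pointing down, gripper open.
Joint ranges: [-3.08, 3.08], [-0.75, 2.2], [0.22, 2.44], [-1.43, 4.57], [0, 2.65], [-2.85, 2.85]. Speed limits (rad/s): [2.79, 2.79, 3.14, 3.14, 3.14, 3.14].

## Interface

Orientations are given as a unit quaternion [x, y, z, w].
In Python, from station import sense, snapshot, sign_off, tip_extent gives the robot as it stands. The module is installed in compiled form; this text tells all that it offers.
- The arm moves only by the tool servo_tool, never from a script. Its argument "rows" is a list of rows, each a list of 3 entries, a list of its own where there are three numbers: the shift along the tool's x, y, z in mm, then the turn about the tool's z in degrees, then the opening, from -1 (shut) to 1 (fully open), so that 0 is half open. A call has 1 to 8 rows; each row is the pose to reach, as a shift and turn from the pose measured when the call began, along the tool's axes at that moment; what a row does not reach only later rows make up. A row lasts 1/10 s, in which the tool goes at most 50 mm and 8.59 degrees, less where a joint would pass 70% of its speed; a pose out of reach is approached as far as the arm can. A call with a gripper value outside its range is refused whole. The fingers move at their own pace and stop on an object; "force" is the grip in N (left out, the last holds). Time passes only in rows, so rows that repeat a pose let the fingers close. It gives the time, the measured TCP pose, the force and the opening at its end, in the units of the state.
- sense(): the state, without advancing time (a new reading comes with each control period).
- snapshot(name): name is "scene" or "top" or "wrist"; returns a dict with "image" (480x640x3 uint8, blue, green, red), "z_map" (480x640 float32, m along the optical axis (not along the pixel's ray), 0 where there is no reading), "vertical_fov" (degrees; the focal length in pixels is half the picture's height over the tangent of half this angle, whatever the lens; pixels are square), "cx", "cy" (the principal point, pixels), "cam_to_world" (4x4, takes a point from camera to world coordinates). Camera axes: x right, y down, z forward; pixel columns grow to the right and rows downward; lengths in m; the calibration is good to about 2 mm. A picture is of the moment at which its call begins.
- sign_off(): hands the job in, once; it reports no verdict.
The state is a dict: "t": time; "q": joint angles; "qd": joint speeds; "tau": joint torques, N m; "tcp_pos": TCP position; "tool_rot": TCP orientation; "force": force on the tool from outside, world axes, zero at the start; "ft_torque": the same for the moment, N m; "finger_gap": opening from 0.0 (shut) to 1.0 (fully open).
Only numpy, scipy, OpenCV 4.12 (cv2) and the standard library are available. Lean on these libraries where they do the work, as an engineer would, in place of code of your own. Each camera call takes 0.05 s, during which the arm holds its last target. There are 200 camera calls.

## Working session

There is one attempt and no reset: what is moved stays moved. The work goes in short steps, Python scripts to look and compute and a tool call to move; the robot and the scene stay as the last step left them, time stands still between calls to the robot, and variables do not carry over. Pictures are saved under pics/ and viewed, about 8 in all and at most 12, crops included, and the job is handed in when it is done.

Besides the shell and the picture viewer there is one more tool, called after "Request:" as name(argument=value, ...), one argument or row to a line, values as JSON. servo_tool: Moves the arm, as the interface text tells. Its arguments: {"type":"object","properties":{"rows":{"type":"array"},"force":{"type":"number"}},"required":["rows"]}

```bash
mkdir -p pics
cat > h.py <<'E'
import numpy as np, cv2
from station import sense, snapshot, sign_off, tip_extent
def cam(n):
    s=snapshot(n); f=240/np.tan(np.radians(s["vertical_fov"])/2)
    return s["image"],s["z_map"],f,s["cx"],s["cy"],np.array(s["cam_to_world"])
def ray(c,uv,h):
    im,z,f,cx,cy,T=c; uv=np.atleast_2d(uv).astype(float)
    d=np.c_[(uv[:,0]-cx)/f,(uv[:,1]-cy)/f,np.ones(len(uv))]@T[:3,:3].T; o=T[:3,3]
    return o+d*((h-o[2])/d[:,2])[:,None]
def cloud(c):
    im,z,f,cx,cy,T=c; v,u=np.mgrid[:480,:640]
    P=np.stack([(u-cx)/f*z,(v-cy)/f*z,z],-1)@T[:3,:3].T+T[:3,3]
    P[z==0]=np.nan; return P
E
python3 - <<'E'
from h import *
for n in ("top","scene"):
    c=cam(n); cv2.imwrite(f"pics/{n}0.png",c[0]); print(n,c[2:5],c[5].round(3).tolist())
s=sense(); print(s, tip_extent if not callable(tip_extent) else tip_extent())
E
```

```text
top (np.float64(509.5942302469119), 324.1657624329449, 227.67037299206038) [[0.006, -0.997, 0.076, 0.509], [-1.0, -0.005, 0.014, 0.032], [-0.014, -0.077, -0.997, 1.186], [0.0, 0.0, 0.0, 1.0]]
scene (np.float64(612.2255363549519), 311.80426498034757, 241.62088937029765) [[-0.425, 0.647, -0.633, 1.28], [0.905, 0.292, -0.309, 0.382], [-0.015, -0.704, -0.71, 0.8], [0.0, 0.0, 0.0, 1.0]]
{'t': 0.1, 'q': array([-1.44349954e+00,  5.28409324e-01,  1.43380445e+00,  1.56538364e-05,
        1.18140096e+00, -1.78449996e-01]), 'qd': array([-0.00116063, -0.00273722, -0.00373683,  0.00033418,  0.00187412,
        0.00142004]), 'tau': array([-3.37484234e-04, -4.43305385e+01, -1.78585982e+01, -3.05719223e-04,
        3.88449786e-03,  8.83856785e-06]), 'tcp_pos': array([ 0.18814731, -0.59567718,  0.4037993 ]), 'tool_rot': array([ 9.88337551e-01,  1.52275617e-01,  3.30917171e-05, -1.01052252e-03]), 'force': array([-0.17711755,  0.24412866, -0.14962007]), 'ft_torque': array([-0.00784877, -0.01884148, -0.03151957]), 'finger_gap': 0.9983565914521495} 0.1734
```

View pics/top0.png

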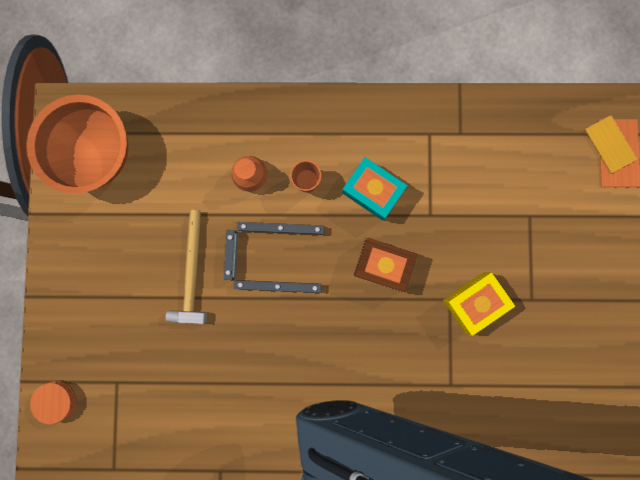

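View pics/scene0.png

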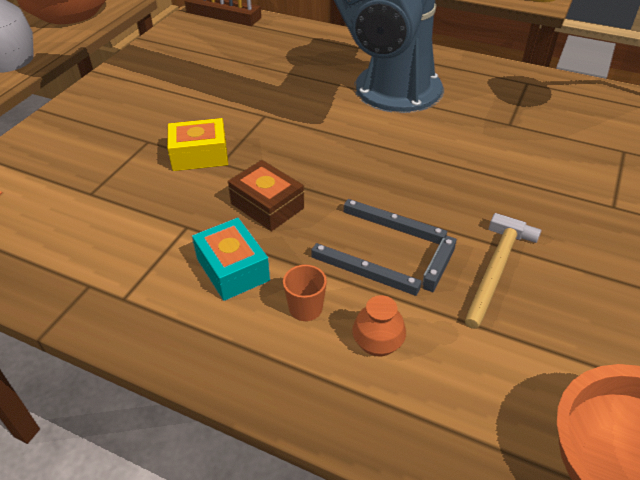

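```bash
cat >> h.py <<'E'
def rect(pts):
    (c,s,a)=cv2.minAreaRect((pts*1000).astype(np.float32)); b=cv2.boxPoints((c,s,a))
    e=b[1]-b[0],b[2]-b[1]; l=max(e,key=np.linalg.norm); 
    if l[1]<0: l=-l
    return np.array(c),sorted(s),np.arctan2(l[1],l[0])
def box(c):
    P=cloud(c); hsv=cv2.cvtColor(c[0],cv2.COLOR_BGR2HSV)
    m=(P[...,2]>.045)&(P[...,2]<.075)
    n,L,st,ce=cv2.connectedComponentsWithStats(m.astype(np.uint8)); out=[]
    for i in range(1,n):
        if 150<st[i,4]<20000:
            p=P[L==i]; h=np.median(hsv[(L==i)],axis=0); r=rect(p[:,:2]); out.append((r,np.median(p[:,2]),st[i,4],h))
    return out
E
python3 - <<'E'
from h import *
for n in ("top","scene"):
    c=cam(n)
    print(n)
    for r,z,k,h in box(c):
        if r[1][0]>30: print(r[0].round(1),np.round(r[1],1),round(r[2],3),z.round(4),k,h)
    P=cloud(c); hsv=cv2.cvtColor(c[0],cv2.COLOR_BGR2HSV)
    m=(P[...,2]>.012)&(P[...,2]<.032)&((hsv[...,1]<130))
    k,L,st,ce=cv2.connectedComponentsWithStats(m.astype(np.uint8))
    for i in range(1,k):
        if st[i,4]>120:
            p=P[L==i]; r=rect(p[:,:2]); print(' rail',r[0].round(1),np.round(r[1],1),round(r[2],3),st[i,4],ce[i].round(),np.median(p[:,2]))
    b=P[(P[...,2]<.01)&(P[...,2]>-.02)]; print('bench',np.median(b[:,2]))
E
```

```text
top
[799.8 628.1] [140.6 206.2] 2.572 0.0632 1082 [ 10. 176. 103.]
[723.  221.5] [71.9 72.4] 3.0 0.0551 467 [ 10. 176. 139.]
[687.8 -64.5] [ 90.9 115.9] 0.975 0.0598 2114 [ 88.  198.5 176. ]
[712.2  89.8] [68.  68.6] 0.843 0.067 291 [ 10. 176. 168.]
[515.1 -88.4] [ 90.1 116.6] 1.251 0.06 2161 [ 11. 176. 109.]
[ 431.6 -298. ] [ 91.8 117.6] 2.167 0.06 2293 [ 25. 255. 226.]
 rail [598.7 148.4] [ 20.4 199.4] 1.532 768 [281. 228.] 0.021424623873088966
 rail [536.2 262.2] [ 23.6 112.7] 3.103 501 [230. 255.] 0.028613681122397372
 rail [465.  154.3] [ 20.2 200.1] 1.534 777 [277. 286.] 0.021593377851968132
 rail [394.6 362.5] [26.6 89.5] 1.519 459 [186. 317.] 0.024669414577081383
bench -0.00035984333152527803
scene
[32.7 30.5] [ 94.9 177.1] 2.338 0.0599 804 [104.  69.  70.]
[ 432.3 -295.4] [100.3 116.5] 2.173 0.0602 1731 [ 25. 255. 224.]
[514.7 -88.1] [ 93.6 121.6] 1.243 0.0601 2293 [ 11. 180. 110.]
[687.9 -63.9] [ 90.6 119.9] 0.971 0.0604 2992 [ 89. 255. 179.]
[712.8  91. ] [68.4 69.2] 0.418 0.0611 1015 [ 10. 180. 148.]
[731.5 224.9] [61.2 73.2] 1.84 0.0565 1092 [ 10. 180. 186.]
 rail [   70.  -1195.1] [27.  89.2] 0.593 125 [5. 7.] 0.020023558379307804
 rail [24.9  7.4] [160.6 203.9] 1.837 1212 [399.  92.] 0.015366558933976482
 rail [485.9 187.5] [113.7 258.3] 1.017 1873 [412. 236.] 0.02251394971588716
 rail [401.2 363.4] [39.6 88.2] 1.517 651 [514. 226.] 0.024241904074219
 rail [599.1 149.6] [ 25.2 200.3] 1.533 1372 [366. 267.] 0.021470582657699133
bench 0.00011199969220671013
```

```bash
cat >> h.py <<'E'
from scipy.spatial.transform import Rotation as R
M=np.array([528.1,51.4]); Y=1.532
U=np.array([np.cos(Y),np.sin(Y)]); V=np.array([-U[1],U[0]])
def jig(p): d=np.asarray(p)[:2]-M; return np.array([d@U,d@V])
def st():
    s=sense(); p=s["tcp_pos"]*1000; Rm=R.from_quat(s["tool_rot"]).as_matrix()
    a=np.arctan2(Rm[1,0],Rm[0,0]); return s,p,Rm,a
def go(jx,jy,z,ang=None):
    s,p,Rm,a=st(); w=np.r_[M+jx*U+jy*V,z]
    print("jig now",jig(p).round(1),"z",p[2].round(1),"tool ang rel jig deg",np.degrees(a-Y).round(2),"F",s["force"].round(1),"t",s["t"])
    print("world",w.round(1),"shift tool",(Rm.T@(w-p)).round(1), "turn", None if ang is None else np.round(-((ang-np.degrees(a-Y)+180)%360-180),2))
E
python3 -c "
from h import *
go(-143,100,404,-90)
print(jig([515.1,-88.4]),np.degrees(1.251-Y))"
```

```text
jig now [-659.9  314.6] z 404.1 tool ang rel jig deg -70.26 F [-0.2  0.4 -0.3] t 0.2
world [422.6 -87.6 404. ] shift tool [ 376.6 -414.     0.7] turn 19.74
[-140.1990286     7.56785172] -16.10011404317614
```

Request:
servo_tool(
  rows=[
    [[27,-30,0],3,0.6],
    [[54,-59,0],6,0.6],
    [[81,-89,0],9,0.6],
    [[108,-118,0],12,0.6],
    [[135,-148,0],15,0.6],
    [[161,-177,0],18,0.6],
    [[188,-207,0],19.7,0.6],
    [[215,-237,0],19.7,0.6],
  ],
)

```text
t: 1.0
tcp_pos: [0.3222, -0.3035, 0.4045]
tool_rot: [1.0, -0.02, 0.0, -0.001]
force: [0.6, 0.1, 0.4]
finger_gap: 0.801
```

```bash
python3 -c "
from h import *
go(-143,100,404,-90)"
```

```text
jig now [-362.7  192. ] z 404.5 tool ang rel jig deg -90.02 F [0.6 0.1 0.4] t 1.0
world [422.6 -87.6 404. ] shift tool [  91.9 -219.7    0.8] turn -0.02
```

Direction confirmed; now finish the travel and descend beside the case.

Request:
servo_tool(
  rows=[
    [[15,-36,0],0,0.6],
    [[30,-73,0],0,0.6],
    [[46,-110,0],0,0.6],
    [[61,-147,0],0,0.6],
    [[77,-183,0],0,0.6],
    [[92,-220,0],0,0.6],
    [[92,-220,20],0,0.6],
    [[92,-220,45],0,0.6],
  ],
)

```text
t: 1.8
tcp_pos: [0.4236, -0.0859, 0.3602]
tool_rot: [1.0, -0.018, 0.002, 0.0]
force: [0.6, -0.6, -0.0]
finger_gap: 0.797
```

Request:
servo_tool(
  rows=[
    [[0,0,25],0,0.6],
    [[0,0,50],0,0.6],
    [[0,0,75],0,0.6],
    [[0,0,100],0,0.6],
    [[0,0,125],0,0.6],
    [[0,0,140],0,0.6],
    [[0,0,150],0,0.6],
    [[0,0,150],0,0.6],
  ],
)

```text
t: 2.6
tcp_pos: [0.4241, -0.086, 0.2093]
tool_rot: [1.0, -0.018, 0.001, -0.0]
force: [0.4, -0.0, 0.1]
finger_gap: 0.802
```

```bash
python3 -c "
from h import *
go(-143,70,178,-90)
c=cam('scene');cv2.imwrite('pics/s1.png',c[0])"
```

```text
jig now [-141.3   98.6] z 209.3 tool ang rel jig deg -89.81 F [ 0.4 -0.   0.1] t 2.6
world [452.6 -88.8 178. ] shift tool [28.5  1.8 31.4] turn 0.19
```

View pics/s1.png

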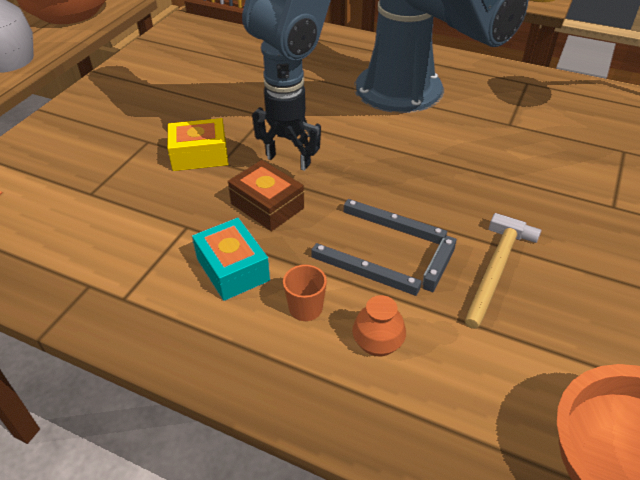

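The view shows the gripper upright at (287,140), on the robot side of the case (266,193), clear of everything. Next, lower and close in.

Request:
servo_tool(
  rows=[
    [[0,2,12],0,0.6],
    [[0,2,24],0,0.6],
    [[0,2,31],0,0.6],
    [[4,2,31],0,0.6],
    [[8,2,31],0,0.6],
    [[12,2,31],0,0.6],
    [[15,2,31],0,0.6],
    [[18,2,31],0,0.6],
  ],
)

```text
t: 3.45
tcp_pos: [0.4424, -0.0886, 0.1794]
tool_rot: [1.0, -0.018, 0.001, 0.0]
force: [-2.5, -1.1, 0.5]
finger_gap: 0.803
```

Request:
servo_tool(
  rows=[
    [[2,0,0],0,0.6],
    [[4,0,0],0,0.6],
    [[6,0,0],0,0.6],
    [[8,0,0],0,0.6],
    [[10,0,0],0,0.6],
    [[12,0,0],0,0.6],
    [[14,0,0],0,0.6],
    [[15,0,0],0,0.6],
  ],
)

```text
t: 4.25
tcp_pos: [0.4577, -0.0892, 0.1794]
tool_rot: [1.0, -0.018, 0.002, 0.0]
force: [-2.2, -0.5, 0.5]
finger_gap: 0.8
```

```bash
cat >> h.py <<'E'
def case(n="top"):
    for r,z,k,h in box(cam(n)):
        j=jig(r[0])
        if abs(j[1])<35 and abs(r[1][0]-90)<12: print(n,"case",j.round(1),"yaw",np.degrees(r[2]-Y).round(1),np.round(r[1],1),z.round(4))
E
python3 -c "
from h import *
go(-143,56,178,-90); case('top'); case('scene')"
```

```text
jig now [-143.2   64.9] z 179.4 tool ang rel jig deg -89.8 F [-2.2 -0.5  0.5] t 4.25
world [466.6 -89.3 178. ] shift tool [ 8.9 -0.2  1.5] turn 0.2
top case [-139.   -2.] yaw -8.5 [ 89.8 116.2] 0.06
```

Request:
servo_tool(
  rows=[
    [[-6,0,0],0,0.6],
    [[-15,0,0],0,0.6],
    [[-30,0,0],0,0.6],
    [[-35,5,-20],-4,0.5],
    [[-35,20,-45],-12,0.3],
    [[-35,40,-70],-20,0.2],
    [[-20,60,-70],-28,0.2],
    [[0,80,-70],-36,0.2],
  ],
)

```text
t: 5.15
tcp_pos: [0.4537, -0.1695, 0.2505]
tool_rot: [0.956, 0.295, 0.002, 0.001]
force: [0.1, -0.5, -0.1]
finger_gap: 0.605
```

```bash
python3 -c "
from h import *
go(-248,-2,249,0); case()"
```

```text
jig now [-223.6   65.8] z 250.5 tool ang rel jig deg -53.49 F [ 0.1 -0.5 -0.1] t 5.15
world [ 520.5 -196.5  249. ] shift tool [40.  60.   1.8] turn -53.49
top case [-139.1   -2. ] yaw -8.4 [ 90.1 116.7] 0.06
```

Request:
servo_tool(
  rows=[
    [[6,9,0],-8,0.2],
    [[12,18,0],-16,0.2],
    [[18,27,0],-24,0.2],
    [[24,36,0],-32,0.2],
    [[30,45,0],-40,0.2],
    [[36,54,0],-48,0.2],
    [[40,60,0],-53.5,0.2],
    [[40,60,15],-53.5,0.2],
  ],
)

```text
t: 6.0
tcp_pos: [0.5263, -0.2012, 0.238]
tool_rot: [0.719, 0.694, 0.003, 0.01]
force: [0.5, -0.4, -0.9]
finger_gap: 0.601
```

```bash
python3 -c "
from h import *
go(-248,-2,178,0); c=cam('wrist'); cv2.imwrite('pics/w.png',c[0])"
```

```text
jig now [-252.4   -8. ] z 238.0 tool ang rel jig deg 0.2 F [ 0.5 -0.4 -0.9] t 6.0
world [ 520.5 -196.5  178. ] shift tool [ 5.  -7.  59.8] turn 0.2
```

View pics/w.png

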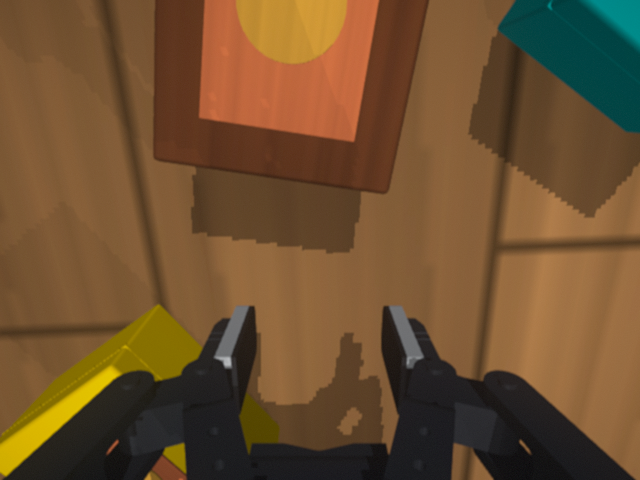

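The wrist view shows the case's rear edge from (155,160) to (388,192), and the fingers squarely behind it. Yellow's corner is at lower left (275,430), behind the fingers. I'll descend slightly forward to keep clear of yellow.

Request:
servo_tool(
  rows=[
    [[6,-4,0],0,0.2],
    [[12,-7,0],0,0.2],
    [[12,-7,15],0,0.2],
    [[12,-7,30],0,0.2],
    [[12,-7,45],0,0.2],
    [[12,-7,55],0,0.2],
    [[12,-7,60],0,0.2],
    [[12,-7,60],0,0.2],
  ],
)

```text
t: 6.85
tcp_pos: [0.5186, -0.1883, 0.1741]
tool_rot: [0.72, 0.694, 0.002, 0.006]
force: [-0.5, -0.2, 0.5]
finger_gap: 0.601
```

Request:
servo_tool(
  rows=[
    [[4,0,0],0,0.2],
    [[8,0,0],0,0.2],
    [[12,0,0],0,0.2],
    [[16,0,0],0,0.2],
    [[20,0,0],0,0.2],
    [[23,0,0],0,0.2],
    [[26,0,0],0,0.2],
    [[29,0,0],0,0.2],
  ],
)

```text
t: 7.65
tcp_pos: [0.5202, -0.1596, 0.1741]
tool_rot: [0.72, 0.694, 0.002, 0.007]
force: [0.4, -3.5, -0.8]
finger_gap: 0.601
```

```bash
python3 -c "
from h import *
go(-200,-2,178,0); case()"
```

```text
jig now [-211.2   -0.3] z 174.1 tool ang rel jig deg 0.09 F [ 0.4 -3.5 -0.8] t 7.65
world [ 522.3 -148.5  178. ] shift tool [11.1  1.8 -3.9] turn 0.09
```

Request:
servo_tool(
  rows=[
    [[2,0,-3],0,0.2],
    [[4,0,-3],0,0.2],
    [[6,0,-3],0,0.2],
    [[8,0,-3],0,0.2],
    [[10,0,-3],0,0.2],
    [[12,0,-3],0,0.2],
    [[14,0,-3],0,0.2],
    [[15,0,-3],0,0.2],
  ],
)

```text
t: 8.5
tcp_pos: [0.5206, -0.144, 0.177]
tool_rot: [0.72, 0.694, 0.002, 0.006]
force: [1.0, -3.5, 0.1]
finger_gap: 0.595
```

```bash
python3 -c "
from h import *
go(-180,-2,178,0)
for n in ('top','scene'):
  c=cam(n)
  for r,z,k,h in box(c): print(n,jig(r[0]).round(1),np.degrees(r[2]-Y).round(1),np.round(r[1],1),k)
  cv2.imwrite(f'pics/{n}2.png',c[0])"
```

```text
jig now [-1.955e+02 -1.000e-01] z 177.0 tool ang rel jig deg 0.11 F [ 1.  -3.5  0.1] t 8.5
world [ 523.1 -128.5  178. ] shift tool [15.5  2.  -1.1] turn 0.11
top [ 593.5 -246.6] 65.7 [137.3 210.1] 1108
top [ 178.  -187.7] 91.2 [70.6 73. ] 462
top [-109.8 -164.3] -32.1 [ 91.1 116.1] 2106
top [  45.3 -182.3] -43.2 [67.9 68.4] 288
top [-116.5  -30.4] -17.9 [ 55.8 100. ] 738
top [-364.4   74. ] -53.4 [87.6 90.6] 1387
top [-70.9 463.7] 3.0 [ 19.2 127.2] 332
scene [-53.  473.7] 28.6 [ 69.6 151.7] 764
scene [-361.9   76.2] -52.8 [91.2 98.6] 1345
scene [-136.7    0.4] -0.3 [125.1 144.7] 2680
scene [-109. -164.] -32.3 [ 90.9 119.8] 2977
scene [  46.8 -182.7] -60.9 [67.9 70.9] 1003
scene [ 181.4 -196.3] 17.4 [61.6 72.9] 1101
scene [ 491.7 -174.9] 48.0 [ 30.3 129.1] 865
```

View pics/top2.png

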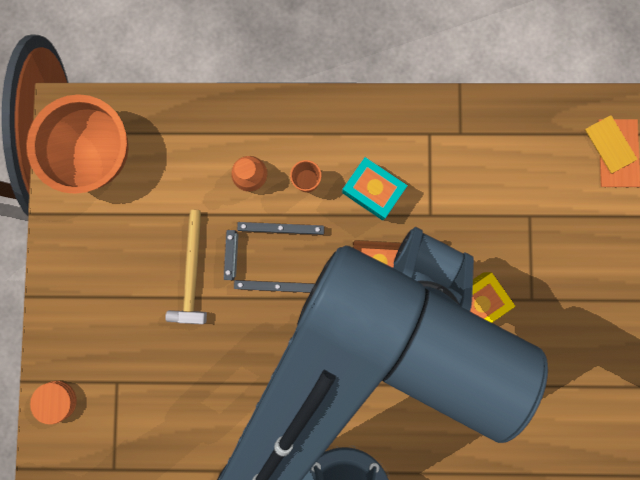

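The arm hides the case from the top camera at (395,265), so I'll track it by colour in the scene view.

```bash
cat >> h.py <<'E'
def case2(n="scene"):
    c=cam(n); P=cloud(c); hsv=cv2.cvtColor(c[0],cv2.COLOR_BGR2HSV)
    J=(P[...,:2]*1000-M)@np.c_[U,V]
    m=(abs(P[...,2]-.06)<.005)&(hsv[...,0]<20)&(hsv[...,1]>110)&(abs(J[...,1])<80)&(J[...,0]>-260)&(J[...,0]<205)
    k,L,s,ce=cv2.connectedComponentsWithStats(m.astype(np.uint8)); i=1+s[1:,4].argmax()
    r=rect(P[L==i][:,:2]); pl=m&(hsv[...,2]>150); q=rect(P[pl][:,:2])
    f=lambda r:(jig(r[0]).round(1),np.degrees(r[2]-Y).round(1),np.round(r[1],1))
    print(n,"case",*f(r),s[i,4],"plaque",*f(q)); return c
E
python3 -c "
from h import *
c=case2(); case2('wrist')
cv2.imwrite('pics/s3.png',c[0][120:360,150:470].repeat(2,0).repeat(2,1))"
```

```text
scene case [-123.5    2.1] -0.7 [ 95.5 117.5] 1870 plaque [-125.3    3.7] -0.9 [62.3 84.6]
wrist case [-136.9    1.2] 89.6 [90.  90.2] 149273 plaque [-128.2    1. ] -0.6 [56.8 72. ]
```

View pics/s3.png

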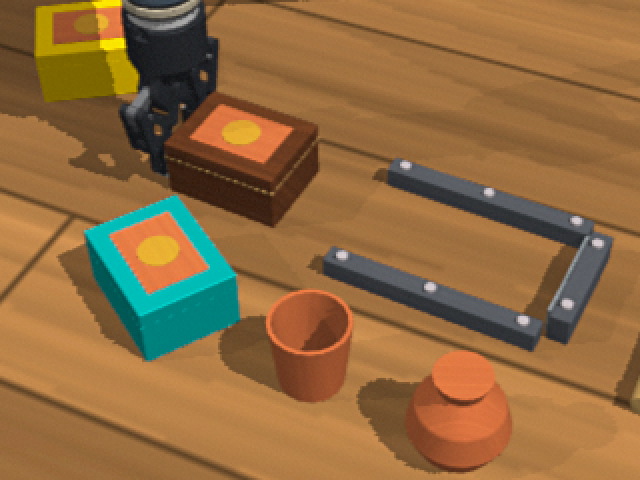

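The view shows the case squared (lid corners about (165,145) and (318,125)) and in line with the lane, with the fingers flat on its rear. Both cameras agree on yaw ≈0 and y ≈ +1 to 2 mm. Now pushing straight.

Request:
servo_tool(
  rows=[
    [[4,0,0],0,0.2],
    [[8,0,0],0,0.2],
    [[13,0,0],0,0.2],
    [[18,0,0],0,0.2],
    [[23,0,0],0,0.2],
    [[28,0,0],0,0.2],
    [[32,0,0],0,0.2],
    [[35,0,0],0,0.2],
  ],
)

```text
t: 9.5
tcp_pos: [0.5216, -0.1085, 0.1768]
tool_rot: [0.72, 0.694, 0.002, 0.006]
force: [-0.2, -4.5, 2.0]
finger_gap: 0.603
```

```bash
python3 -c "
from h import *
go(-70,0,177,0); case2(); case2('wrist')"
```

```text
jig now [-160.     0.3] z 176.8 tool ang rel jig deg 0.14 F [-0.2 -4.5  2. ] t 9.5
world [525.4 -18.5 177. ] shift tool [90.   0.5 -0.7] turn 0.14
scene case [-88.9   2.3] -0.4 [ 93.8 118.5] 1927 plaque [-89.6   3.4] 0.3 [62.3 83.7]
wrist case [-102.7    2.5] 0.2 [91.6 92.3] 150113 plaque [-93.   2.] 0.2 [57.1 72.4]
```

Request:
servo_tool(
  rows=[
    [[5,0,0],0,0.2],
    [[10,0,0],0,0.2],
    [[15,0,0],0,0.2],
    [[20,0,0],0,0.2],
    [[25,0,0],0,0.2],
    [[30,0,0],0,0.2],
    [[35,0,0],0,0.2],
    [[40,0,0],0,0.2],
  ],
)

```text
t: 10.4
tcp_pos: [0.5229, -0.0678, 0.1765]
tool_rot: [0.72, 0.694, 0.002, 0.005]
force: [0.4, -3.8, 1.8]
finger_gap: 0.596
```

```bash
python3 -c "
from h import *
go(-70,0,177,0); case2(); case2('wrist')"
```

```text
jig now [-119.3    0.6] z 176.5 tool ang rel jig deg 0.14 F [ 0.4 -3.8  1.8] t 10.4
world [525.4 -18.5 177. ] shift tool [49.3  0.7 -0.8] turn 0.14
scene case [-48.9   2.9] 0.5 [ 95.9 118.8] 1999 plaque [-48.1   4. ] -1.4 [62.9 82.5]
wrist case [-61.6   2.7] 0.2 [91.8 92.4] 150905 plaque [-51.6   2. ] 0.1 [56.8 72. ]
```

Request:
servo_tool(
  rows=[
    [[5,0.5,0],0,0.2],
    [[10,1,0],0,0.2],
    [[15,1,0],0,0.2],
    [[20,1.5,-1],0,0.2],
    [[25,2,-1],0,0.2],
    [[30,2,-1],0,0.2],
    [[35,2,-1],0,0.2],
    [[40,2,-1],0,0.2],
  ],
)

```text
t: 11.3
tcp_pos: [0.526, -0.0268, 0.1771]
tool_rot: [0.72, 0.694, 0.002, 0.004]
force: [0.4, -3.0, -0.5]
finger_gap: 0.6
```

Request:
servo_tool(
  rows=[
    [[5,0,0],0,0.2],
    [[10,0,0],0,0.2],
    [[15,0,0],0,0.2],
    [[20,0,0],0,0.2],
    [[25,0,0],0,0.2],
    [[30,0,0],0,0.2],
    [[35,0,0],0,0.2],
    [[40,0,0],0,0.2],
  ],
)

```text
t: 12.1
tcp_pos: [0.5275, 0.0135, 0.1771]
tool_rot: [0.72, 0.694, 0.002, 0.005]
force: [-0.5, -3.9, 1.0]
finger_gap: 0.599
```

```bash
python3 -c "
from h import *
go(70,0,177,0); case2(); case2('wrist')"
```

```text
jig now [-37.9  -0.9] z 177.1 tool ang rel jig deg 0.15 F [-0.5 -3.9  1. ] t 12.1
world [530.8 121.3 177. ] shift tool [107.9  -0.6  -0.3] turn 0.15
scene case [33.1  0.7] -0.0 [ 93.7 117.6] 2127 plaque [32.9  2.2] -0.3 [60.1 82.5]
wrist case [20.6  0.4] 0.4 [90.4 91.6] 148686 plaque [30.   0.3] 0.2 [56.8 72.3]
```

Request:
servo_tool(
  rows=[
    [[5,0,0],0,0.2],
    [[10,0,0],0,0.2],
    [[15,0,0],0,0.2],
    [[20,0,0],0,0.2],
    [[25,0,0],0,0.2],
    [[30,0,0],0,0.2],
    [[35,0,0],0,0.2],
    [[40,0,0],0,0.2],
  ],
)

```text
t: 13.0
tcp_pos: [0.5288, 0.0545, 0.1769]
tool_rot: [0.72, 0.694, 0.002, 0.004]
force: [-0.4, -4.0, 1.8]
finger_gap: 0.6
```

Request:
servo_tool(
  rows=[
    [[5,0,0],0,0.2],
    [[10,0,0],0,0.2],
    [[15,0,0],0,0.2],
    [[20,0,0],0,0.2],
    [[25,0,0],0,0.2],
    [[30,0,0],0,0.2],
    [[35,0,0],0,0.2],
    [[40,0,0],0,0.2],
  ],
)

```text
t: 13.8
tcp_pos: [0.5302, 0.0949, 0.1768]
tool_rot: [0.72, 0.694, 0.002, 0.004]
force: [0.1, -3.7, 1.7]
finger_gap: 0.601
```

```bash
python3 -c "
from h import *
go(70,0,177,0); c=case2(); case2('wrist')
cv2.imwrite('pics/s4.png',c[0][120:360,250:570].repeat(2,0).repeat(2,1))"
```

```text
jig now [43.5 -0.4] z 176.8 tool ang rel jig deg 0.16 F [ 0.1 -3.7  1.7] t 13.8
world [530.8 121.3 177. ] shift tool [26.5 -0.3 -0.3] turn 0.16
scene case [114.9   0.6] 0.3 [ 94.1 116.1] 2292 plaque [114.5   2.1] -0.3 [61.3 82.4]
wrist case [101.8   0.6] 0.2 [90.2 91.7] 149199 plaque [111.4   0.7] -0.1 [56.9 72.5]
```

View pics/s4.png

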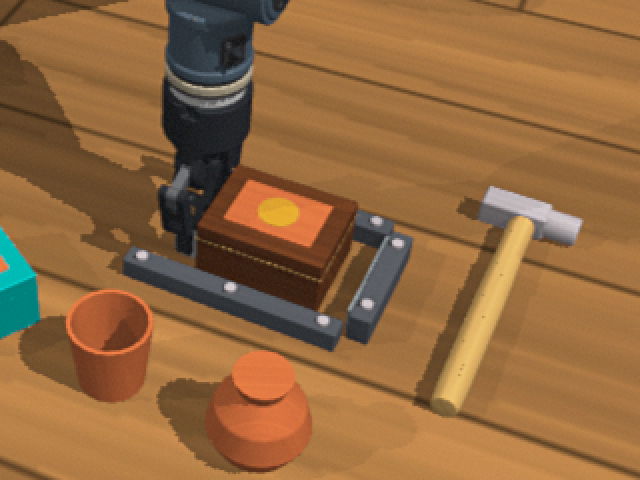

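The case is centred in the lane, with its lid front edge at (320,270)–(357,205) and a gap to the felt at (370,280). About 27 mm remain, so I'll push slowly and watch the force.

Request:
servo_tool(
  rows=[
    [[3,0,0],0,0.2],
    [[6,0,0],0,0.2],
    [[9,0,0],0,0.2],
    [[12,0,0],0,0.2],
    [[15,0,0],0,0.2],
    [[18,0,0],0,0.2],
    [[20,0,0],0,0.2],
    [[22,0,0],0,0.2],
  ],
)

```text
t: 14.7
tcp_pos: [0.5308, 0.1176, 0.1766]
tool_rot: [0.72, 0.694, 0.002, 0.004]
force: [0.4, -3.1, 0.6]
finger_gap: 0.596
```

Request:
servo_tool(
  rows=[
    [[1,0,0],0,0.2],
    [[2,0,0],0,0.2],
    [[2.5,0,0],0,0.2],
    [[3,0,0],0,0.2],
  ],
)

```text
t: 15.1
tcp_pos: [0.5309, 0.1206, 0.1766]
tool_rot: [0.72, 0.694, 0.002, 0.004]
force: [0.3, -4.4, -0.5]
finger_gap: 0.596
```

Request:
servo_tool(
  rows=[
    [[0.5,0,0],0,0.2],
    [[1,0,0],0,0.2],
  ],
)

```text
t: 15.3
tcp_pos: [0.531, 0.1215, 0.1766]
tool_rot: [0.72, 0.694, 0.002, 0.004]
force: [-0.5, -2.8, 0.0]
finger_gap: 0.601
```

Request:
servo_tool(
  rows=[
    [[0.7,0,0],0,0.2],
    [[1.4,0,0],0,0.2],
  ],
)

```text
t: 15.5
tcp_pos: [0.531, 0.1229, 0.1766]
tool_rot: [0.72, 0.694, 0.002, 0.004]
force: [-1.1, -4.0, 1.1]
finger_gap: 0.595
```

Request:
servo_tool(
  rows=[
    [[0.7,0,0],0,0.2],
    [[1.4,0,0],0,0.2],
  ],
)

```text
t: 15.7
tcp_pos: [0.531, 0.1234, 0.1766]
tool_rot: [0.72, 0.694, 0.001, 0.004]
force: [-1.4, -12.5, 1.0]
finger_gap: 0.602
```

Request:
servo_tool(
  rows=[
    [[0.6,0,0],0,0.2],
    [[0.8,0,0],0,0.2],
    [[0.8,0,0],0,0.2],
  ],
)

```text
t: 16.0
tcp_pos: [0.531, 0.1234, 0.1766]
tool_rot: [0.72, 0.694, 0.001, 0.004]
force: [-0.2, -8.3, 0.9]
finger_gap: 0.599
```

```bash
python3 -c "
from h import *
go(70,0,177,0); case2(); case2('wrist')"
```

```text
jig now [72.1 -0.1] z 176.6 tool ang rel jig deg 0.14 F [-0.2 -8.3  0.9] t 16.0
world [530.8 121.3 177. ] shift tool [-2.1 -0.1 -0.4] turn 0.14
scene case [142.9   0.4] -0.1 [ 95.1 116.3] 2352 plaque [143.2   2.7] -0.3 [61.5 81.5]
wrist case [129.3   0.8] 0.2 [90.1 91.8] 149861 plaque [139.    0.8] 0.0 [56.7 72.3]
```

It stalled against the stop at 142–143 mm, square to the lane. Now back out straight, then rise.

Request:
servo_tool(
  rows=[
    [[-2,0,0],0,0.2],
    [[-6,0,0],0,0.2],
    [[-15,0,0],0,0.2],
    [[-30,0,0],0,0.2],
    [[-45,0,0],0,0.2],
    [[-55,0,-10],0,0.2],
    [[-60,0,-35],0,0.2],
    [[-60,0,-70],0,0.2],
  ],
)

```text
t: 16.9
tcp_pos: [0.5278, 0.0621, 0.2468]
tool_rot: [0.721, 0.693, -0.001, 0.003]
force: [0.4, 0.5, -0.6]
finger_gap: 0.602
```

Request:
servo_tool(
  rows=[
    [[-30,0,-20],0,0.2],
    [[-70,0,-40],0,0.2],
    [[-110,0,-60],0,0.2],
    [[-150,0,-80],0,0.2],
    [[-190,0,-100],0,0.2],
    [[-230,0,-110],0,0.2],
    [[-250,0,-110],0,0.2],
    [[-250,0,-110],0,0.2],
  ],
)

```text
t: 17.7
tcp_pos: [0.5173, -0.1909, 0.3594]
tool_rot: [0.722, 0.691, -0.0, 0.005]
force: [0.1, 0.8, 0.2]
finger_gap: 0.601
```

```bash
python3 -c "
from h import *
go(70,0,177,0); case2(); c=case2('top'); case()
cv2.imwrite('pics/top5.png',c[0])"
```

```text
jig now [-242.5    1.4] z 359.4 tool ang rel jig deg -0.28 F [0.1 0.8 0.2] t 17.7
world [530.8 121.3 177. ] shift tool [313.8  -1.2 180.3] turn -0.28
scene case [142.9   1. ] -0.3 [ 94.7 116.7] 2345 plaque [142.5   2.7] -1.6 [62.4 82.1]
top case [141.6   1.2] -0.2 [ 89.7 115.9] 1895 plaque [142.9   1.5] 0.2 [57.2 81.7]
top case [142.    1.2] yaw 0.1 [ 90.  116.7] 0.0599
```

View pics/top5.png

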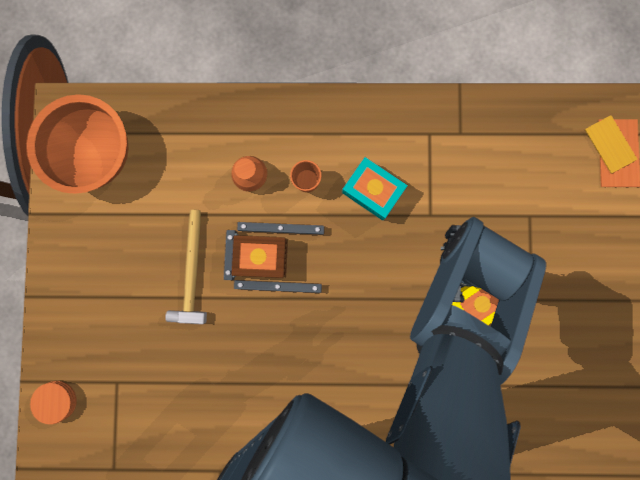

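The case sits at (258,257), flush to the stop at (231,255) with bench visible on both sides. The cup, pot, hammer and look-alikes have not moved.

```bash
python3 -c "
from h import *
print(sign_off())"
```

```text
the job is handed in; nothing more can be done
None
```

The box is home against the felt stop, square and close to centred in the lane, and the job is handed in at about 18 s on the robot's clock.

**What I did:** I nudged the box from the robot's side to take out about half its turn. Then I squared it with two fingers flat on its rear face and pushed it down the lane at about 50 mm/s, slowing near the stop. The force then rose from about 4 N to 12 N and the tool stopped moving. I backed straight out and lifted clear.

**Last checks:**
- **Box position:** the top camera put the centre at 142.0 mm down the lane (target 142), 1.2 mm off the centreline and turned 0.1°. That leaves about 11 mm clear of each rail.
- **Bystanders:** by eye in the last top picture, the cup, pot, hammer and turquoise look-alike were where they started. The yellow one was partly hidden by the arm.
- **Robot:** it was clear of everything, with wrist force under 1 N.

**Disagreements:**
- The scene camera read the box 0.9 mm further in than the top camera, within the 2 mm calibration.
- The wrist camera's outline of the case read about 13 mm short because the case was cropped by its picture, so I ignored its length reading.
- The first nudge carried the box about 10 mm sideways and only halfway round, so I finished squaring it from behind.

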